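# Wet the disc-footed rod in the covered beaker

### The job

Take the cover off the beaker and set it down right way up on the bench, lift the rod with the disc foot out of its rack, dip its foot more than half-way down into the beaker and hold it there for a moment, without pressing on the glass. Then hang the rod back in its rack slot to drip and put the cover squarely back on the beaker. Leave the other rod and the other things where they are.

Things in the scene. Friction and masses are not known exactly. Their poses are not given: they have to be found in the camera images.
- disc_rod_grip (a point): rod to dip: 10 mm steel rod with a disc foot 34 mm across, 11 mm thick, and a black round handle on top; 180 mm long, about 80 g. Hangs upright by a collar (30 mm across, 6 mm thick) in one of two rack slots. Point: middle of the handle, which is 22 mm across, 44 mm tall; collar's underside 28 mm and foot's underside 158 mm below the point. z up along the rod
- disc_rod_foot (a point): centre of the underside of the disc foot, the tip that is dipped
- plain_rod_grip (a point): the other rod: the same rod, handle and collar but no disc, just a plain end; hangs in the other slot; leave alone. Middle of the handle
- rack: fixed drip rack: grey metal base 90 x 150 mm, three 10 mm posts along its back and a slotted plate 6 mm thick, top 150 mm above the bench, reaching 28 mm in front of the slots' inner ends and 39 mm behind; post heads, 28 mm behind, stand 4 mm above it. Origin on the bench under the middle of the row; x to its back (slots open towards -x), y along the row, z up
- rack_slot0 (a point): where a rod hangs in the left (+y) slot, level with the plate's top; axes as the rack's. The slot is 16 mm wide, open at the front: a rod slides in level from the front (-x), then its collar is lowered onto the plate. The disc foot does not pass up through a slot: to take the rod, lift the collar clear and slide it out forward
- rack_slot1 (a point): the same point of the right slot, 80 mm towards the rack's -y
- beaker_rim (a point): the covered beaker: clear glass, 118 mm tall, loose, 0.3 kg, about 96 mm across with a spout, clear inside at least 84 mm wide at the rim, 70 half-way down, 54 at the floor. This point is the centre of its mouth, level with the rim; floor 114 mm below it; z up
- cover_knob (a point): the beaker's grey plastic cover: disc 104 mm across, 5 mm thick, about 90 g, with an upright round knob 24 mm across; under it a plug 74 mm across, 7 mm deep, goes into the mouth with about 5 mm play all round. Point: on the knob's axis, 16 mm below its top, 24 mm above the disc's top, 29 mm above the rim when seated, 36 mm above the bench when set down. z up
- petri_dish: bystander: closed glass petri dish, 64 mm across, 17 mm tall; origin under its centre
- timer: bystander: bench timer 55 x 66 x 20 mm; origin under its centre
- weighing_bottle: bystander: glass weighing bottle 37 mm across, 71 mm tall; origin under its centre
- dropper_bottle: bystander: dropper bottle 38 mm across, 109 mm tall; origin under its centre
- cover: the beaker's grey cover (as above); origin at the middle of the plug's underside, 36 mm below the knob point
- disc_rod: the disc rod as a body; origin at the foot's underside
- beaker: the beaker as a body; origin under its middle, 118 mm below the mouth and 4 mm beside its centre
There are look-alikes about, which are no part of the job. Leave any red look-alike of the disc_rod alone.

How it is judged:
By the outcome, as a careful person would: the job done as asked, in the order asked, and still so for the second after the job is handed in, with the robot touching nothing.
It also fails if it takes over 72 s, if anything falls off the work surface, if the arm or the gripper's body presses on something with over 40 N, if the wrist force passes 120 N, or if a joint passes its speed limit or range.

### The arm

A 6-joint arm with a two-finger parallel gripper is mounted at the origin on a cart in front of the work surface, level with it; the furniture and walls round the work are solid. World frame = base frame: x ahead of the robot, y to its left, z up, the work surface at z = 0. Lengths are in m, angles in rad, forces in N, time in s.
With the tool pointing down it reaches from about 0.4 to 0.825 m from the base axis. Payload 7 kg.
Tool frame: the origin (TCP) lies at the very end of the fingers, on their centre line; the grasp point (between the pads) lies 19 mm behind it; x points along the fingers, y is the direction in which the jaws open and shut, and the axes are right-handed (so a half turn about x gives the same grasp; the last joint's range is limited). The gripper opens to 88 mm and grips with 3 to 60 N. Pads are 19 mm wide; open, the fingers measure 130 mm over their backs; the gripper's body (78 mm by 193 mm) begins 47 mm behind the grasp point.
Start: joints at [1.582, 0.359, 0.012, 0, -1.224, -0.288], TCP at [0.184, 0.649, 0.227] pointing down, gripper open.
Joint ranges: [-3.07, 3.07], [-1.43, 2.12], [-1.02, 1.25], [-3.03, 1.67], [-3.05, -0], [-3.03, 3.03]. Speed limits (rad/s): [2.39, 2.39, 3.01, 3.14, 3.14, 3.14].

### API

Orientations are given as [roll, pitch, yaw] about the fixed x, y, z axes, in that order (R = Rz(yaw) Ry(pitch) Rx(roll)).
In Python, from station import arm gives the robot as it stands.
- The arm moves only by the shell command python3 -m inch 'ROWS' [OPENING] [FORCE]. ROWS is text: rows parted by semicolons, each of 6 numbers parted by spaces: the shift along the world's x, y, z in units of 30 mm (1.0 is 30 mm), then the turn, a rotation vector about the world's x, y, z in units of 5 degrees (1.0 is 5 degrees). In form: dx dy dz wx wy wz; .... A call has 1 to 12 rows; each row shifts and turns the commanded pose from where the row before left it; what a row does not reach is not made up. A row lasts 1/8 s, in which the tool goes at most 62.5 mm and 10.7 degrees, less where a joint would pass 70% of its speed; a pose out of reach is approached as far as the arm can. A call is refused whole if a number of a shift passes 1 or a number of a turn 1, either way. A call with a gripper value outside its range is refused whole. OPENING is the opening, from 0 (shut) to 1 (fully open), set as the call begins (- or left out, the last holds). The fingers move at their own pace and stop on an object; FORCE is the grip in N (left out, the last holds). Time passes only in rows, so rows that do not move let the fingers close. It gives the time, the measured TCP pose, the force and the opening at its end, in the units of the state.
- arm.get_state(): the state, without advancing time (a new reading comes with each control period).
- arm.grab_frame(name): name is "scene" or "top"; returns a dict with "frame" (384x512x3 uint8, red, green, blue), "range_z" (384x512 float32, m along the optical axis (not along the pixel's ray), 0 where there is no reading), "mtx" (3x3 intrinsics, pixels), "dist_coeffs" ([k1, k2, p1, p2, k3] as OpenCV has them; the pictures are not rectified), "pose" (4x4, takes a point from camera to world coordinates). Camera axes: x right, y up, looking along -z (the intrinsics and any distortion apply to the point x, -y, -z); pixel columns grow to the right and rows downward; lengths in m; the calibration is good to about 2 mm. A picture is of the moment at which its call begins.
- arm.job_done(): hands the job in, once; it reports no verdict.
Trained networks look in a picture, given as the dict that the camera call returned (one of the last four; its "shot" number tells which), for a name from the list of things; names that differ only in an ending like _2 or _b are one class to them, and where a whole thing is asked for, a point or a joint stands for the part that bears it (a point fixed in the world has none). Each returns a list of dicts, best first, with "confidence" (0 to 1); they miss things now and then, are a little off and sometimes report something else, mostly with a low value. They report only what shows in the picture. A call takes as long as a camera call. They do not tell look-alikes from the thing itself.
- arm.search_frame(picture, target): "extent" ([centre column, centre row, width, height] as shares, 0 to 1, of the picture: columns of its width, rows of its height, round what is visible of it).
- arm.masks_of(picture, target): "mask" (384x512 bool, what is visible of it) and "extent" ([centre column, centre row, width, height] as shares, 0 to 1, of the picture: columns of its width, rows of its height, round what is visible of it).
- arm.place_of(picture, target): "position" ([column, row] as shares, 0 to 1, of the picture: columns of its width, rows of its height: a listed point, or the origin of a listed thing).
The state is a dict: "t": time; "q": joint angles; "qd": joint speeds; "joint_efforts": joint torques, N m; "eef_pos": TCP position; "ee_rot": TCP orientation; "force": force on the tool from outside, world axes, zero at the start; "moment": the same for the moment, N m; "width": finger opening in m.
Only numpy, scipy, OpenCV 4.12 (cv2) and the standard library are available. Lean on these libraries where they do the work, as an engineer would, in place of code of your own. Each camera call takes 0.05 s, during which the arm holds its last target. There are 200 camera calls.

## Working session

There is one attempt and no reset: what is moved stays moved. The work goes in short steps, Python scripts to look and compute and a shell command to move; the robot and the scene stay as the last step left them, time stands still between calls to the robot, and variables do not carry over. Pictures are saved under pics/ and viewed, about 8 in all and at most 12, crops included, and the job is handed in when it is done.

```bash
mkdir -p pics; ls; cat > h.py <<'E'
import numpy as np, cv2
from station import arm
def world(f,uv,r=None):
    """uv pixel -> world point via depth r (median patch if None)"""
    u,v=uv
    if r is None:
        p=f["range_z"][int(v)-1:int(v)+2,int(u)-1:int(u)+2]; p=p[p>0]; r=np.median(p) if p.size else np.nan
    x,y=cv2.undistortPoints(np.array([[[u,v]]],float),f["mtx"],np.array(f["dist_coeffs"],float))[0,0]
    P=f["pose"]; return P[:3,:3]@np.array([x*r,-y*r,-r])+P[:3,3]
def atz(f,uv,z):
    a=world(f,uv,1.0); o=f["pose"][:3,3]; d=a-o; return o+d*(z-o[2])/d[2]
def cloud(f,mask):
    vs,us=np.nonzero(mask&(f["range_z"]>0)); r=f["range_z"][vs,us].astype(float)
    xy=cv2.undistortPoints(np.stack([us,vs],1).astype(float)[:,None],f["mtx"],np.array(f["dist_coeffs"],float))[:,0]
    c=np.stack([xy[:,0]*r,-xy[:,1]*r,-r],1); return c@f["pose"][:3,:3].T+f["pose"][:3,3]
def save(f,n): cv2.imwrite("pics/"+n,f["frame"][...,::-1])
E
python3 - <<'E'
from h import *
np.set_printoptions(precision=3,suppress=True)
s=arm.get_state();print(s)
ims=[]
for n in("scene","top"):
    f=arm.grab_frame(n);ims.append(f["frame"]);np.savez(f"pics/{n}0.npz",**f)
    print(n,f["pose"][:3,3],-f["pose"][:3,2])
    for t in["disc_rod_grip","disc_rod_foot","plain_rod_grip","rack_slot0","rack_slot1","beaker_rim","cover_knob","rack","petri_dish","timer","weighing_bottle","dropper_bottle"]:
        for d in arm.place_of(f,t)[:3]:
            uv=np.array(d["position"])*[512,384]; print(t,round(d["confidence"],2),uv.round(),world(f,uv))
    save(f,n+"0.png")
E
```

```text
pics
{'t': 0.0, 'q': array([ 1.582,  0.359,  0.011, -0.   , -1.224, -0.288]), 'qd': array([ 0.   ,  0.   ,  0.001,  0.001, -0.   , -0.   ]), 'joint_efforts': array([ -0.   , -58.271,  29.305,   6.997,   0.007,  -0.   ]), 'eef_pos': array([0.184, 0.649, 0.226]), 'ee_rot': array([ 1.643,  1.569, -1.776]), 'force': array([-0.839,  0.61 ,  0.124]), 'moment': array([-0.028, -0.027,  0.014]), 'width': 0.08767876215842361}
scene [-0.018 -0.683  0.767] [ 0.554  0.509 -0.658]
disc_rod_grip 0.97 [189. 165.] [ 0.478 -0.048  0.185]
disc_rod_grip 0.66 [204. 135.] [0.622 0.051 0.157]
disc_rod_foot 0.68 [195. 212.] [ 0.481 -0.045  0.028]
disc_rod_foot 0.67 [205. 177.] [ 0.503 -0.074  0.148]
disc_rod_foot 0.55 [172. 155.] [0.492 0.033 0.167]
plain_rod_grip 0.64 [176. 150.] [0.503 0.028 0.181]
rack_slot0 0.91 [187. 171.] [ 0.473 -0.044  0.167]
rack_slot0 0.63 [171. 157.] [0.492 0.037 0.161]
rack_slot1 0.91 [187. 171.] [ 0.473 -0.044  0.167]
rack_slot1 0.63 [171. 157.] [0.492 0.037 0.161]
beaker_rim 0.7 [300. 271.] [ 0.484 -0.379  0.053]
cover_knob 0.6 [309. 227.] [ 0.516 -0.37   0.158]
rack 0.85 [188
[... 645 characters left out ...]
039  0.19 ]
rack_slot0 0.91 [196. 210.] [ 0.474 -0.046  0.196]
rack_slot0 0.55 [161. 207.] [0.489 0.042 0.177]
rack_slot1 0.91 [196. 210.] [ 0.474 -0.046  0.196]
rack_slot1 0.55 [161. 207.] [0.489 0.042 0.177]
beaker_rim 0.46 [321. 193.] [ 0.513 -0.353  0.159]
beaker_rim 0.3 [185. 218.] [ 0.464 -0.015  0.149]
cover_knob 0.96 [318. 189.] [ 0.525 -0.348  0.148]
rack 0.96 [184. 218.] [ 0.463 -0.01   0.149]
rack 0.65 [285. 234.] [ 0.433 -0.267  0.017]
rack 0.23 [163. 203.] [0.494 0.032 0.195]
petri_dish 0.7 [287. 239.] [ 0.421 -0.273  0.015]
timer 0.87 [277. 178.] [ 0.592 -0.254  0.016]
weighing_bottle 0.52 [219. 243.] [ 0.411 -0.091  0.058]
dropper_bottle 0.62 [221. 178.] [ 0.586 -0.099  0.062]
```

```bash
python3 - <<'E'
import cv2
a=cv2.imread("pics/scene0.png")[100:320,130:370];cv2.imwrite("pics/a.png",cv2.resize(a,None,fx=2.7,fy=2.7,interpolation=cv2.INTER_CUBIC))
b=cv2.imread("pics/top0.png")[110:290,120:390];cv2.imwrite("pics/b.png",cv2.resize(b,None,fx=2.9,fy=2.9,interpolation=cv2.INTER_CUBIC))
E
```

```text
(no output)
```

View pics/a.png

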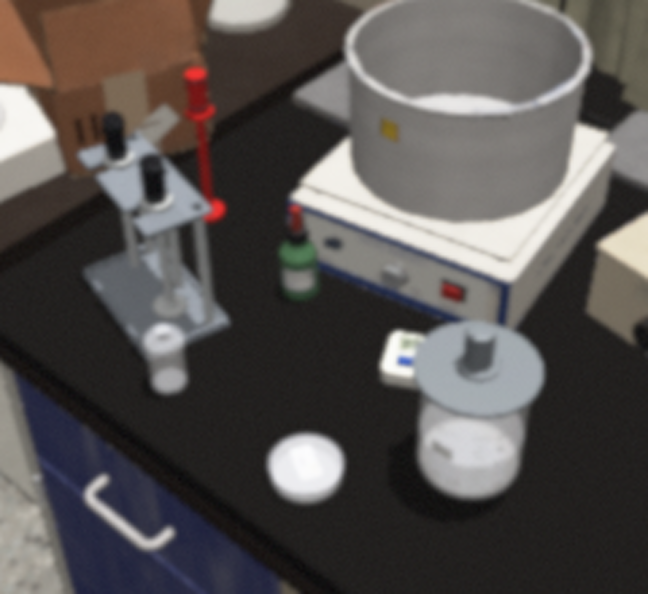

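View pics/b.png

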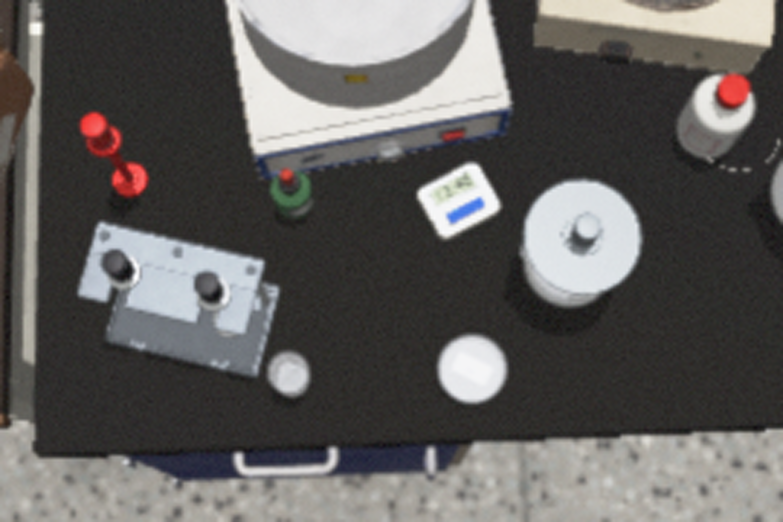

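The things in view:
- **Handles:** there are two black handles in the rack. The left one is at scene px (172,150) and the right one at (187,165).
- **Target rod:** the right one has a disc foot, seen at (192,212) under it, so it fits the description.
- **Look-alike:** a red rod stands loose at (204,135), and I'll leave it alone.
- **Beaker:** the covered beaker is at (308,250).

Next I'll take one enlarged crop to confirm, and the fine geometry.

```bash
python3 - <<'E'
from h import *
from scipy.optimize import least_squares
from scipy.spatial.transform import Rotation as Rn
np.set_printoptions(precision=4,suppress=True)
def circ(P,r=None):
    g=lambda p:np.hypot(P[:,0]-p[0],P[:,1]-p[1])-(p[2] if r is None else r)
    s=least_squares(g,[*P[:,:2].mean(0),.02],loss="soft_l1",f_scale=.002).x; return s
for n in("scene","top"):
    f=dict(np.load(f"pics/{n}0.npz")); C=cloud(f,np.ones((384,512),bool))
    F=f["frame"][f["range_z"]>0] 
    def box(c,r,z0,z1): 
        m=(np.hypot(C[:,0]-c[0],C[:,1]-c[1])<r)&(C[:,2]>z0)&(C[:,2]<z1); return C[m]
    for nm,c in(("disc",(.474,-.042)),("plain",(.495,.036))):
        P=box(c,.03,.165,.21); T=P[P[:,2]>.192]
        print(n,nm,len(P),"top mean",T.mean(0),len(T),"circ r11",circ(P,.011)[:2])
    P=box((.52,-.355),.03,.135,.175); T=P[P[:,2]>.156]; print(n,"knob top",T.mean(0),len(T),"circ",circ(P,.012)[:2],"zmax",np.percentile(P[:,2],95))
    P=box((.52,-.355),.07,.112,.130); r=cv2.minEnclosingCircle(P[:,:2].astype(np.float32)); print(n,"cover disc",r,np.median(P[:,2]),"mean",P.mean(0))
    P=box((.48,0),.11,.138,.155); r=cv2.minAreaRect(P[:,:2].astype(np.float32)); print(n,"plate",r,np.median(P[:,2]))
    for nm,c,z in(("petri",(.42,-.272),.0),("timer",(.592,-.254),.0),("weigh",(.411,-.1),0),("dropper",(.586,-.105),0)):
        P=box(c,.045,.008,.13); print(n,nm,P.min(0),P.max(0))
print(Rn.from_euler("xyz",arm.get_state()["ee_rot"]).as_matrix())
f=cv2.imread("pics/scene0.png")[130:240,145:235];cv2.imwrite("pics/c.png",cv2.resize(f,None,fx=5,fy=5,interpolation=cv2.INTER_CUBIC))
E
```

```text
scene disc 134 top mean [ 0.4779 -0.0394  0.1961] 50 circ r11 [ 0.4807 -0.0365]
scene plain 134 top mean [0.4989 0.0376 0.1958] 50 circ r11 [0.5013 0.0403]
scene knob top [ 0.5229 -0.3621  0.1601] 80 circ [ 0.5256 -0.3603] zmax 0.1618436726192355
scene cover disc ((0.5238032341003418, -0.35882842540740967), 0.05373699963092804) 0.1208703872493131 mean [ 0.5183 -0.3647  0.121 ]
scene plate ((0.49511992931365967, 0.0011055395007133484), (0.1543935090303421, 0.06913863867521286), 73.69003295898438) 0.1473512502204687
scene petri [ 0.3939 -0.2958  0.008 ] [ 0.4571 -0.2321  0.0189]
scene timer [ 0.5547 -0.2704  0.0082] [ 0.6122 -0.2218  0.0215]
scene weigh [ 0.4061 -0.112   0.0087] [ 0.4428 -0.0742  0.0706]
scene dropper [ 0.5787 -0.1258  0.0081] [ 0.6303 -0.0802  0.1064]
top disc 90 top mean [ 0.4786 -0.0354  0.199 ] 66 circ r11 [ 0.4804 -0.0349]
top plain 94 top mean [0.5004 0.0419 0.1989] 67 circ r11 [0.5015 0.0432]
top knob top [ 0.5239 -0.3566  0.1621] 69 circ [ 0.5263 -0.3574] zmax 0.16569693695529125
top cover disc ((0.5242655873298645, -0.35522890090942383), 0.0543254055082798) 0.12260682723841665 mean [ 0.5238 -0.356   0.1225]
top plate ((0.49590161442756653, 0.0026480332016944885), (0.15229849517345428, 0.06784908473491669), 74.45159912109375) 0.14955529265819778
top petri [ 0.3917 -0.305   0.008 ] [ 0.4568 -0.2317  0.0254]
top timer [ 0.5559 -0.2929  0.008 ] [ 0.6249 -0.2203  0.024 ]
top weigh [ 0.4052 -0.1089  0.0091] [ 0.4402 -0.0739  0.0723]
top dropper [ 0.5728 -0.1435  0.0081] [ 0.63   -0.0747  0.1109]
[[ 0.     -0.2733 -0.9619]
 [-0.     -0.9619  0.2733]
 [-1.      0.     -0.    ]]
```

View pics/c.png

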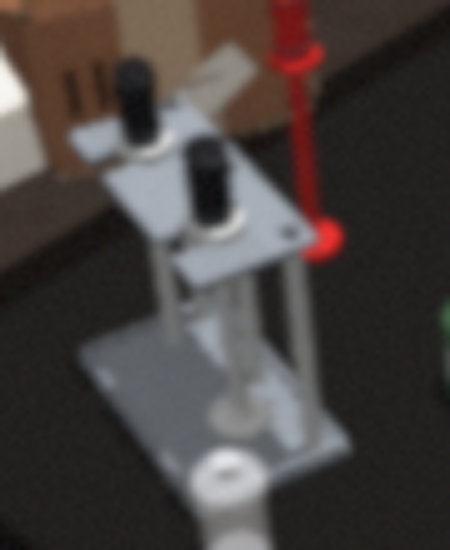

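The crop confirms it: the right handle (scene px ~(187,165)) carries the disc foot at (192,213), and the left rod has none. The jaw axis already lies along the rack row, so I'll keep this orientation. First a quick height check of the transit corridor.

```bash
python3 - <<'E'
from h import *
np.set_printoptions(precision=2,suppress=True,linewidth=150)
C=np.vstack([cloud(d,np.ones((384,512),bool)) for d in (dict(np.load(f"pics/{n}0.npz")) for n in("scene","top"))])
for y in np.arange(.7,-.5,-.1):
    r=[]
    for x in np.arange(.1,.8,.1):
        m=(abs(C[:,0]-x)<.05)&(abs(C[:,1]-y)<.05); r.append(np.percentile(C[m,2],99.5) if m.any() else np.nan)
    print(round(y,1),np.array(r))
E
```

```text
0.7 [-0.3  -0.3  -0.79 -0.    0.    0.27  0.31]
0.6 [-0.3  -0.3  -0.79  0.01  0.01  0.27  0.31]
0.5 [-0.3  -0.79 -0.79  0.05  0.05  0.22  0.29]
0.4 [-0.79 -0.79 -0.79  0.07  0.16  0.16  0.14]
0.3 [-0.79 -0.78 -0.79  0.06  0.16  0.15  0.02]
0.2 [ 0.   -0.7  -0.79  0.01  0.14  0.2   0.2 ]
0.1 [ 0.23  0.   -0.79  0.01  0.16  0.18  0.01]
0.0 [ 0.26 -0.   -0.15  0.01  0.2   0.13  0.09]
-0.1 [ 0.24 -0.01 -0.15  0.07  0.15  0.11  0.24]
-0.2 [ 0.   -0.01 -0.28  0.02  0.01  0.11  0.24]
-0.3 [-0.79 -0.79 -0.79  0.02  0.14  0.13  0.23]
-0.4 [-0.79 -0.79 -0.79  0.    0.16  0.13  0.1 ]
```

```bash
python3 -m inch '0.5 -1 1 0 0 0;0.7 -1 1 0 0 0;0.8 -1 1 0 0 0;0.8 -1 0.6 0 0 0;0.8 -1 0 0 0 0;0.7 -1 0 0 0 0;0.7 -1 0 0 0 0;0.7 -1 0 0 0 0' 0.7 20
```

```text
t: 2.3
eef_pos: [0.356, 0.4082, 0.3348]
ee_rot: [-1.665, 1.57, 1.2]
force: [1.2, 0.2, -0.7]
width: 0.0614
```

```bash
python3 -m inch '0.6 -1 0 0 0 0;0.6 -1 0 0 0 0;0.6 -1 0 0 0 0;0.5 -1 0 0 0 0;0.4 -1 0 0 0 0;0.4 -1 0 0 0 0;0.3 -1 0 0 0 0;0.3 -1 0 0 0 0;0.2 -1 0 0 0 0;0.2 -1 0 0 0 0;0.2 -1 0 0 0 0;0.2 -1 0 0 0 0'
python3 -m inch '0.2 -1 0 0 0 0;0.2 -1 0 0 0 0;0.2 -1 0 0 0 0;0.2 -1 0 0 0 0;0.2 -1 0 0 0 0;0.1 -1 0 0 0 0;0 -1 -0.3 0 0 0;0 -1 -0.6 0 0 0;0 -1 -1 0 0 0;0 -1 -1 0 0 0;0 -1 -1 0 0 0;0 -0.8 -0.5 0 0 0'
```

```text
t: 3.8
eef_pos: [0.4905, 0.0483, 0.3348]
ee_rot: [-2.368, 1.57, 0.497]
force: [0.3, 0.1, 0.4]
width: 0.0611
t: 5.3
eef_pos: [0.5226, -0.3056, 0.2007]
ee_rot: [-0.057, 1.569, 2.807]
force: [0.4, 0.2, 0.2]
width: 0.0612
```

```bash
python3 -c "
from h import *
s=arm.get_state();print(s['q'],s['eef_pos'],s['ee_rot'])"
```

```text
[-2.06919195e-01  2.64317451e-01 -1.83414183e-01 -3.06774600e-04
 -1.12522856e+00  1.50051030e+00] [ 0.52259626 -0.305579    0.20071134] [-0.05682144  1.56861485  2.80743348]
```

```bash
python3 -m inch '0.1 -0.85 0 0 0 0;0 -0.85 0 0 0 0;0 0 -0.8 0 0 0;0 0 0 0 0 0'
python3 - <<'E'
from h import *
np.set_printoptions(precision=4,suppress=True)
s=arm.get_state();print(s['eef_pos'],s['qd'])
f=arm.grab_frame("scene")
save(f,"s1.png")
a=f["frame"][180:320,230:370,::-1];cv2.imwrite("pics/d.png",cv2.resize(a,None,fx=4,fy=4,interpolation=cv2.INTER_CUBIC))
E
```

```text
t: 5.8
eef_pos: [0.5252, -0.3555, 0.1767]
ee_rot: [-0.154, 1.567, 2.71]
force: [-0.6, 0.1, 0.3]
width: 0.0612
[ 0.5252 -0.3555  0.1767] [ 0.0115 -0.0239  0.0343  0.0193 -0.0233 -0.0005]
```

View pics/d.png

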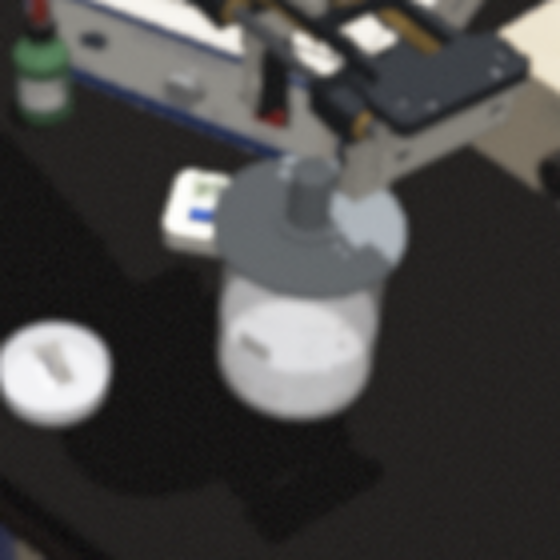

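The open fingers straddle the knob: the tips are at crop (270,120) and (358,195), and the knob top at (312,165) is midway. Lowering and gripping.

```bash
python3 -m inch '0 -0.08 -0.7 0 0 0;0 0 -0.7 0 0 0;0 0 -0.1 0 0 0;0 0 0 0 0 0' && python3 -m inch '0 0 0 0 0 0;0 0 0 0 0 0;0 0 0 0 0 0;0 0 0 0 0 0' 0 20
```

```text
t: 6.35
eef_pos: [0.5271, -0.3582, 0.1347]
ee_rot: [2.725, 1.57, -0.693]
force: [-0.4, 0.6, -0.5]
width: 0.0612
t: 6.85
eef_pos: [0.5265, -0.3581, 0.1337]
ee_rot: [3.059, 1.571, -0.359]
force: [0.6, 0.7, 0.1]
width: 0.027
```

```bash
python3 -m inch '0 0 0 0 0 0;0 0 0 0 0 0;0 0 0 0 0 0' && python3 -m inch '0 0 0.3 0 0 0;0 0 0.5 0 0 0;0 0 0.8 0 0 0;0 0 0 0 0 0'; python3 -c "
from h import *
s=arm.get_state();print(s['eef_pos'],s['width'],s['force'])
f=arm.grab_frame('top');save(f,'t1.png');C=cloud(f,np.ones((384,512),bool))
m=(np.hypot(C[:,0]-.525,C[:,1]+.356)<.03)
for d in arm.place_of(f,'beaker_rim')[:2]+arm.place_of(f,'cover_knob')[:2]:
  uv=np.array(d['position'])*[512,384];print(d['confidence'],uv,atz(f,uv,.118))"
```

```text
t: 7.22
eef_pos: [0.5265, -0.3582, 0.1336]
ee_rot: [2.144, 1.571, -1.275]
force: [-0.5, -1.6, 1.5]
width: 0.0231
t: 7.72
eef_pos: [0.5279, -0.3588, 0.1848]
ee_rot: [3.002, 1.566, -0.416]
force: [0.6, -0.4, -1.1]
width: 0.0235
[ 0.52794411 -0.35876385  0.18480616] 0.02349538040431769 [ 0.57903061 -0.37488387 -1.06329895]
0.91 [319.2832 189.3888] [ 0.53118104 -0.35596438  0.118     ]
0.94 [327.1168 183.5904] [ 0.5458348  -0.37741232  0.118     ]
```

```bash
python3 -m inch '-0.2 1 0 0 0 0;-0.2 1 0 0 0 0;-0.2 1 0 0 0 0;-0.2 1 0 0 0 0;-0.2 1 -0.4 0 0 0;-0.2 1 -0.8 0 0 0;0 0 -1 0 0 0;0 0 -1 0 0 0;0 0 -1 0 0 0;0 0 -0.7 0 0 0;0 0 -0.2 0 0 0;0 0 0 0 0 0'; python3 -c "
from h import *
s=arm.get_state();print(s['eef_pos'],s['width'],s['force'])"
```

```text
t: 9.38
eef_pos: [0.4903, -0.1782, 0.0284]
ee_rot: [0.414, 1.57, -3.004]
force: [0.6, 0.2, -0.6]
width: 0.0236
[ 0.49028311 -0.17816867  0.02841229] 0.023590173872421176 [ 0.60702085  0.17906957 -0.58831177]
```

```bash
python3 -m inch '0 0 -0.1 0 0 0;0 0 -0.08 0 0 0;0 0 0 0 0 0;0 0 0 0 0 0'
```

```text
t: 9.88
eef_pos: [0.4906, -0.1781, 0.0234]
ee_rot: [-2.95, 1.57, -0.086]
force: [0.5, 0.4, -1.6]
width: 0.024
```

```bash
python3 -m inch '0 0 -0.04 0 0 0;0 0 0 0 0 0'; python3 -m inch '0 0 0 0 0 0;0 0 0 0 0 0;0 0 0 0 0 0;0 0 0 0 0 0' 0.6; python3 -m inch '0 0 1 0 0 0;0 0 1 0 0 0;0 0 1 0 0 0;0 0.5 1 0 0 0;0 1 1 0 0 0;0 1 1 0 0 0;0 1 1 0 0 0;0 1 0 0 0 0'
```

```text
t: 10.12
eef_pos: [0.4908, -0.1782, 0.0227]
ee_rot: [3.068, 1.57, -0.35]
force: [-2.8, 1.3, 7.0]
width: 0.0235
t: 10.62
eef_pos: [0.4905, -0.1781, 0.0219]
ee_rot: [0.164, 1.571, 3.029]
force: [0.0, 0.2, 0.0]
width: 0.0515
t: 11.62
eef_pos: [0.4917, -0.042, 0.2346]
ee_rot: [-2.678, 1.566, 0.187]
force: [0.0, -0.5, -0.7]
width: 0.0525
```

```bash
python3 - <<'E'
from h import *
np.set_printoptions(precision=4,suppress=True)
s=arm.get_state();print(s['eef_pos'],s['q'])
from scipy.spatial.transform import Rotation as Rn
print(Rn.from_euler("xyz",s["ee_rot"]).as_matrix()[:,1])
ims=[]
for n in("top","scene"):
    f=arm.grab_frame(n);C=cloud(f,np.ones((384,512),bool))
    def box(c,r,z0,z1): return C[(np.hypot(C[:,0]-c[0],C[:,1]-c[1])<r)&(C[:,2]>z0)&(C[:,2]<z1)]
    P=box((.49,-.177),.07,.005,.02);print(n,"cover",cv2.minEnclosingCircle(P[:,:2].astype(np.float32)),np.median(P[:,2]))
    P=box((.525,-.357),.065,.108,.128);print("rim",len(P),cv2.minEnclosingCircle(P[:,:2].astype(np.float32)) if len(P) else '')
    for d in arm.masks_of(f,"beaker_rim")[:1]:
        P=cloud(f,d["mask"]); print("beaker mask",d["confidence"],len(P),P.min(0),P.max(0))
    for d in arm.place_of(f,"beaker_rim")[:1]:
        uv=np.array(d["position"])*[512,384];print("rim pt",d["confidence"],uv,atz(f,uv,.118))
    ims.append(cv2.resize(f["frame"][110:290,120:390] if n=="top" else f["frame"][110:310,130:370],(400,300),interpolation=cv2.INTER_CUBIC))
cv2.imwrite("pics/e.png",np.hstack(ims)[...,::-1])
E
```

```text
[ 0.4917 -0.042   0.2346] [ 0.3145  0.0476 -0.3681  0.0007 -1.1503  0.9795]
[-0.2731 -0.962  -0.0022]
top cover ((0.48918017745018005, -0.17744062840938568), 0.06922827661037445) 0.011660624616723347
rim 249 ((0.5243627429008484, -0.3537585735321045), 0.053063180297613144)
beaker mask 0.97 1204 [ 0.4789 -0.4046  0.0096] [ 0.5734 -0.3074  0.122 ]
rim pt 0.58 [317.3888 189.1968] [ 0.5319 -0.3511  0.118 ]
scene cover ((0.488972932100296, -0.181393563747406), 0.052835863083601) 0.009889553525293415
rim 327 ((0.522875964641571, -0.35760772228240967), 0.05217422544956207)
beaker mask 0.95 2322 [ 0.4775 -0.409  -0.0044] [ 0.6604 -0.245   0.1201]
rim pt 0.87 [305.8176 238.1952] [ 0.5188 -0.3634  0.118 ]
```

View pics/e.png

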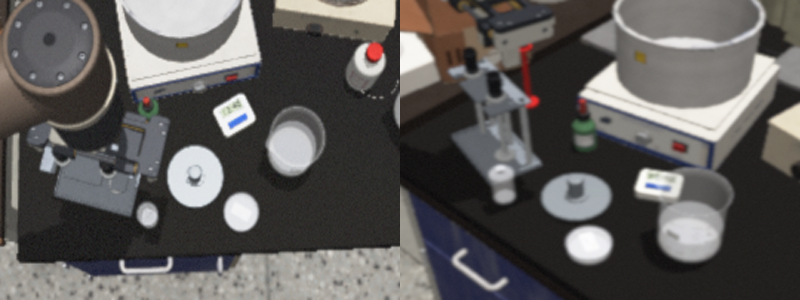

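The picture shows the cover lying upright at (195,175) in the left view and the beaker standing undisturbed at (295,140). Now the rod.

```bash
python3 -m inch '-0.38 0.2 0 0 0 0;0 0 -0.6 0 0 0;0 0 -0.9 0 0 0;0 0 -0.7 0 0 0;0 0 -0.15 0 0 0;0 0 0 0 0 0'; python3 -m inch '0 0 0 0 0 0;0 0 0 0 0 0;0 0 0 0 0 0;0 0 0 0 0 0;0 0 0 0 0 0' 0 30
```

```text
t: 12.68
eef_pos: [0.479, -0.0373, 0.1618]
ee_rot: [1.546, 1.571, -1.872]
force: [-0.5, 0.6, 0.2]
width: 0.0527
t: 13.3
eef_pos: [0.4793, -0.037, 0.1618]
ee_rot: [-2.698, 1.57, 0.167]
force: [-0.1, 1.2, 1.7]
width: 0.0213
```

```bash
python3 -m inch '0 0 0.2 0 0 0;0 0 0.25 0 0 0;0 0 0 0 0 0'; python3 -m inch '-0.4 0.11 0 0 0 0;-0.5 0.135 0 0 0 0;-0.5 0.135 0 0 0 0;-0.4 0.11 0 0 0 0;-0.1 0.027 0 0 0 0;0 0 0 0 0 0'
```

```text
t: 13.68
eef_pos: [0.4795, -0.0371, 0.1757]
ee_rot: [-2.753, 1.57, 0.112]
force: [-0.8, 0.1, -0.6]
width: 0.0212
t: 14.42
eef_pos: [0.4222, -0.0214, 0.1752]
ee_rot: [-2.652, 1.57, 0.213]
force: [0.4, 0.9, -0.3]
width: 0.0213
```

```bash
python3 -m inch '0 0 0.6 0 0 0;0 0 1 0 0 0;0 0 1 0 0 0;0 0 1 0 0 0;0 0 0.3 0 0 0'; python3 -m inch '0.2 -0.6 0 0 0 0;0.3 -1 0 0 0 0;0.3 -1 0 0 0 0;0.3 -1 0 0 0 0;0.3 -1 0 0 0 0;0.3 -1 0 0 0 0;0.3 -1 0 0 0 0;0.3 -1 0 0 0 0;0.3 -1 0 0 0 0;0.3 -1 0 0 0 0;0.3 -1 0 0 0 0;0.2 -0.6 0 0 0 0'; python3 -m inch '0 0 0 0 0 0;0 0 0 0 0 0'
```

```text
t: 15.05
eef_pos: [0.4232, -0.0215, 0.2936]
ee_rot: [-2.606, 1.568, 0.259]
force: [0.0, 0.2, -1.9]
width: 0.0216
t: 16.55
eef_pos: [0.5241, -0.3588, 0.2902]
ee_rot: [-0.127, 1.568, 2.736]
force: [-0.3, 0.1, -0.8]
width: 0.0213
t: 16.8
eef_pos: [0.5239, -0.3571, 0.2915]
ee_rot: [-0.372, 1.57, 2.493]
force: [0.4, 0.5, -1.8]
width: 0.0216
```

```bash
cat > look.py <<'E'
from h import *
from scipy.optimize import least_squares
np.set_printoptions(precision=4,suppress=True)
s=arm.get_state();tip=s['eef_pos'];print(tip,s['force'])
ims=[]
for n in("top","scene"):
    f=arm.grab_frame(n);C=cloud(f,np.ones((384,512),bool))
    P=C[(np.hypot(C[:,0]-.524,C[:,1]+.357)<.06)&(C[:,2]>.110)&(C[:,2]<.124)]
    g=least_squares(lambda p:np.hypot(P[:,0]-p[0],P[:,1]-p[1])-p[2],[.524,-.357,.045],loss="soft_l1",f_scale=.001).x;print(n,"rim fit",len(P),g)
    P=C[(np.hypot(C[:,0]-tip[0],C[:,1]-tip[1])<.03)&(C[:,2]>tip[2]-.15)&(C[:,2]<tip[2]-.005)]
    for a,b in((.015,.05),(.05,.08),(.08,.11),(.11,.128),(.128,.15)):
        Q=P[(tip[2]-P[:,2]>a)&(tip[2]-P[:,2]<b)]
        if len(Q)>3: print("rod below tcp",a,b,len(Q),np.median(Q,0))
    for d in arm.place_of(f,"disc_rod_foot")[:2]:
        uv=np.array(d["position"])*[512,384];print("foot",d["confidence"],uv,atz(f,uv,tip[2]-.142))
    ims.append(cv2.resize(f["frame"][110:290,220:390] if n=="top" else f["frame"][130:310,230:400],(400,424),interpolation=cv2.INTER_CUBIC))
cv2.imwrite("pics/look.png",np.hstack(ims)[...,::-1])
E
python3 look.py
```

```text
[ 0.5239 -0.3571  0.2915] [ 0.3989  0.4502 -1.8102]
top rim fit 169 [ 0.5248 -0.3569  0.0465]
rod below tcp 0.05 0.08 16 [ 0.5196 -0.3541  0.2272]
rod below tcp 0.08 0.11 15 [ 0.52   -0.3524  0.1932]
rod below tcp 0.11 0.128 8 [ 0.5193 -0.3544  0.1711]
rod below tcp 0.128 0.15 113 [ 0.5201 -0.3521  0.1566]
foot 0.75 [319.7952 185.5104] [ 0.5337 -0.3534  0.1495]
foot 0.45 [165.7856 174.2976] [0.578  0.0347 0.1495]
scene rim fit 217 [ 0.5244 -0.3607  0.0466]
rod below tcp 0.015 0.05 59 [ 0.52   -0.3613  0.2568]
rod below tcp 0.05 0.08 56 [ 0.5201 -0.3617  0.2272]
rod below tcp 0.08 0.11 52 [ 0.5202 -0.3611  0.1964]
rod below tcp 0.11 0.128 30 [ 0.5202 -0.3613  0.1718]
rod below tcp 0.128 0.15 148 [ 0.5185 -0.3629  0.1551]
foot 0.84 [207.2064 176.1024] [ 0.5062 -0.0781  0.1495]
```

View pics/look.png

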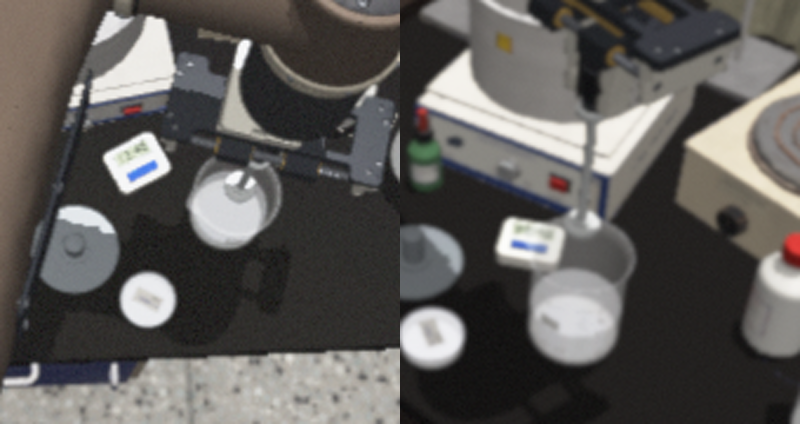

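The rod hangs straight with its disc (right view (583,222)) over the middle of the mouth. Dipping and holding.

```bash
python3 -m inch '0.1 -0.04 -0.4 0 0 0;0 0 -0.7 0 0 0;0 0 -0.7 0 0 0;0 0 -0.7 0 0 0;0 0 -0.7 0 0 0;0 0 -0.4 0 0 0;0 0 0 0 0 0;0 0 0 0 0 0'; python3 -m inch '0 0 0 0 0 0;0 0 0 0 0 0;0 0 0 0 0 0;0 0 0 0 0 0;0 0 0 0 0 0;0 0 0 0 0 0;0 0 0 0 0 0;0 0 0 0 0 0;0 0 0 0 0 0;0 0 0 0 0 0;0 0 0 0 0 0;0 0 0 0 0 0'; python3 -m inch '0 0 0.4 0 0 0;0 0 0.8 0 0 0;0 0 0.8 0 0 0;0 0 0.8 0 0 0;0 0 0.8 0 0 0;0 0 0 0 0 0'
```

```text
t: 18.0
eef_pos: [0.5275, -0.359, 0.1847]
ee_rot: [2.847, 1.57, -0.571]
force: [0.7, -0.4, -0.9]
width: 0.0214
t: 19.5
eef_pos: [0.5271, -0.3588, 0.184]
ee_rot: [-0.333, 1.571, 2.532]
force: [-0.3, -0.3, -0.3]
width: 0.0215
t: 20.25
eef_pos: [0.528, -0.3594, 0.2952]
ee_rot: [2.97, 1.566, -0.449]
force: [0.4, -0.9, -1.8]
width: 0.0214
```

```bash
python3 -m inch '-0.2 0.65 0 0 0 0;-0.3 1 0 0 0 0;-0.3 1 0 0 0 0;-0.3 1 0 0 0 0;-0.3 1 0 0 0 0;-0.3 1 0 0 0 0;-0.3 1 0 0 0 0;-0.3 1 0 0 0 0;-0.3 1 0 0 0 0;-0.3 1 0 0 0 0;-0.3 1 0 0 0 0;-0.3 0.6 0 0 0 0'; python3 -m inch '0 0 -0.6 0 0 0;0 0 -1 0 0 0;0 0 -1 0 0 0;0 0 -0.9 0 0 0;0 0 -0.35 0 0 0;0 0 0 0 0 0;0 0 0 0 0 0'
```

```text
t: 21.75
eef_pos: [0.4207, -0.02, 0.2914]
ee_rot: [-0.035, 1.57, 2.831]
force: [1.1, -0.2, -0.9]
width: 0.0215
t: 22.62
eef_pos: [0.4226, -0.0211, 0.1774]
ee_rot: [-2.663, 1.569, 0.202]
force: [0.1, -0.2, -0.7]
width: 0.0216
```

```bash
python3 -m inch '0.3 -0.085 0 0 0 0;0.5 -0.14 0 0 0 0;0.5 -0.14 0 0 0 0;0.4 -0.11 0 0 0 0;0.2 -0.055 0 0 0 0;0 0 0 0 0 0;0 0 0 0 0 0'
```

```text
t: 23.5
eef_pos: [0.479, -0.0372, 0.1765]
ee_rot: [-2.62, 1.571, 0.245]
force: [0.7, 1.0, -0.9]
width: 0.0214
```

```bash
python3 -m inch '0 0 -0.25 0 0 0;0 0 -0.2 0 0 0;0 0 0 0 0 0;0 0 0 0 0 0'; python3 -m inch '0 0 -0.04 0 0 0;0 0 0 0 0 0'
```

```text
t: 24.0
eef_pos: [0.4788, -0.0371, 0.1628]
ee_rot: [0.304, 1.57, -3.114]
force: [-0.2, 1.0, -1.1]
width: 0.0217
t: 24.25
eef_pos: [0.4792, -0.0372, 0.1618]
ee_rot: [-2.882, 1.571, -0.018]
force: [0.3, 0.4, -1.0]
width: 0.0214
```

```bash
python3 -m inch '0 0 -0.04 0 0 0;0 0 0 0 0 0'; python3 -m inch '0 0 0 0 0 0;0 0 0 0 0 0;0 0 0 0 0 0;0 0 0 0 0 0' 0.6; python3 -m inch '0 0 0.4 0 0 0;0 0 0.8 0 0 0;0 0 1 0 0 0;0 0 1 0 0 0;0 -1 0 0 0 0;0 -1 0 0 0 0;0 -1 0 0 0 0;0 -0.5 0 0 0 0;0 0 0 0 0 0'
```

```text
t: 24.5
eef_pos: [0.4793, -0.0372, 0.1617]
ee_rot: [-3.023, 1.57, -0.158]
force: [-3.7, 1.9, 9.9]
width: 0.0218
t: 25.0
eef_pos: [0.479, -0.0373, 0.1604]
ee_rot: [0.714, 1.571, -2.705]
force: [-0.6, 0.5, 0.9]
width: 0.0518
t: 26.12
eef_pos: [0.479, -0.1429, 0.2569]
ee_rot: [-2.825, 1.571, 0.038]
force: [-0.4, 0.5, -0.0]
width: 0.0526
```

```bash
python3 - <<'E'
from h import *
from scipy.optimize import least_squares
np.set_printoptions(precision=4,suppress=True)
s=arm.get_state();print(s['eef_pos'],s['t'])
ims=[]
def fit(P,r): return least_squares(lambda p:np.hypot(P[:,0]-p[0],P[:,1]-p[1])-r,P[:,:2].mean(0),loss="soft_l1",f_scale=.002).x
for n in("top","scene"):
    f=arm.grab_frame(n);C=cloud(f,np.ones((384,512),bool))
    def box(c,r,z0,z1): return C[(np.hypot(C[:,0]-c[0],C[:,1]-c[1])<r)&(C[:,2]>z0)&(C[:,2]<z1)]
    for nm,c in(("disc",(.4803,-.036)),("plain",(.501,.0415))):
        P=box(c,.03,.165,.21)
        if len(P)>10: print(n,nm,len(P),fit(P,.011),np.percentile(P[:,2],95))
    P=box((.49,-.178),.03,.02,.056); print(n,"knob",len(P),fit(P,.012) if len(P)>10 else '')
    ims.append(cv2.resize(f["frame"][110:290,120:390] if n=="top" else f["frame"][110:310,130:370],(400,300),interpolation=cv2.INTER_CUBIC))
cv2.imwrite("pics/g.png",np.hstack(ims)[...,::-1])
E
```

```text
[ 0.479  -0.1429  0.2569] 26.125
top disc 88 [ 0.4791 -0.0377] 0.20191110094609457
top plain 95 [0.5018 0.043 ] 0.20331839869353033
top knob 18 [ 0.4898 -0.1784]
scene disc 136 [ 0.4795 -0.0394] 0.19796971057475127
scene plain 131 [0.5014 0.0409] 0.1976685123146243
scene knob 128 [ 0.4902 -0.1799]
```

View pics/g.png

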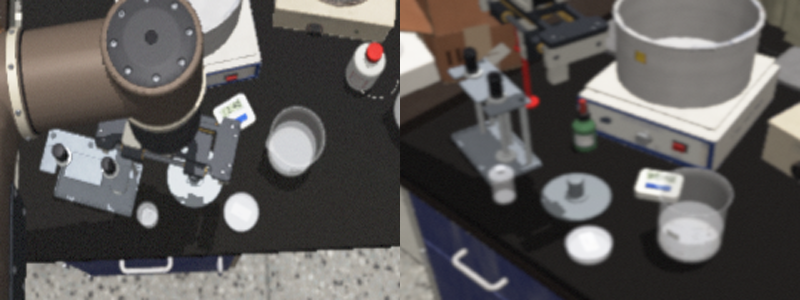

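The rod is back in its slot at (497,85), its handle at the same height as the other rod's. Now the cover.

```bash
python3 -m inch '0.38 -0.6 0 0 0 0;0 -0.57 0 0 0 0;0 0 -1 0 0 0;0 0 -1 0 0 0;0 0 -1 0 0 0;0 0 -1 0 0 0;0 0 -1 0 0 0;0 0 -1 0 0 0;0 0 -1 0 0 0;0 0 -0.6 0 0 0;0 0 -0.15 0 0 0;0 0 0 0 0 0'; python3 -m inch '0 0 0 0 0 0;0 0 0 0 0 0;0 0 0 0 0 0;0 0 0 0 0 0;0 0 0 0 0 0;0 0 0 0 0 0;0 0 0 0 0 0' 0 20
```

```text
t: 27.72
eef_pos: [0.4906, -0.1773, 0.0243]
ee_rot: [1.643, 1.571, -1.775]
force: [0.1, -0.4, 0.0]
width: 0.0531
t: 28.6
eef_pos: [0.4906, -0.1773, 0.0244]
ee_rot: [3.069, 1.57, -0.349]
force: [-2.0, 1.0, 5.8]
width: 0.0235
```

```bash
python3 -m inch '0 0 0.4 0 0 0;0 0 1 0 0 0;0 0 1 0 0 0;0 0 1 0 0 0;0 0 1 0 0 0;0 0 1 0 0 0;0 0 0 0 0 0'; python3 -m inch '0.17 -0.7 0 0 0 0;0.2 -1 0 0 0 0;0.2 -1 0 0 0 0;0.2 -1 0 0 0 0;0.2 -1 0 0 0 0;0.2 -1 0 0 0 0;0 -0.34 0 0 0 0;0 0 0 0 0 0;0 0 0 0 0 0'
```

```text
t: 29.48
eef_pos: [0.4918, -0.1774, 0.189]
ee_rot: [-2.92, 1.566, -0.055]
force: [0.1, -0.8, -1.9]
width: 0.0235
t: 30.6
eef_pos: [0.5253, -0.3577, 0.1859]
ee_rot: [-0.516, 1.57, 2.349]
force: [0.2, -0.3, -1.4]
width: 0.0234
```

```bash
python3 - <<'E'
from h import *
from scipy.optimize import least_squares
np.set_printoptions(precision=4,suppress=True)
s=arm.get_state();t=s['eef_pos'];print(t,s['t'],s['force'])
ims=[]
for n in("top","scene"):
    f=arm.grab_frame(n);C=cloud(f,np.ones((384,512),bool))
    zd=t[2]-.0244+.012
    for nm,z,r0 in(("rim",.117,.0465),("disc",zd,.052)):
        P=C[(np.hypot(C[:,0]-.525,C[:,1]+.358)<.062)&(abs(C[:,2]-z)<.007)]
        if len(P)>10:
            c=cv2.minEnclosingCircle(P[:,:2].astype(np.float32)) 
            g=least_squares(lambda p:np.hypot(P[:,0]-p[0],P[:,1]-p[1])-r0,[.525,-.358],loss="soft_l1",f_scale=.001).x
            print(n,nm,len(P),c,"ring fit" ,g)
    ims.append(cv2.resize(f["frame"][130:270,230:400] if n=="top" else f["frame"][160:300,230:400],(400,330),interpolation=cv2.INTER_CUBIC))
cv2.imwrite("pics/i.png",np.hstack(ims)[...,::-1])
E
```

```text
[ 0.5253 -0.3577  0.1859] 30.6 [ 0.2158 -0.313  -1.428 ]
top rim 66 ((0.5027040839195251, -0.34448397159576416), 0.04477078840136528) ring fit [ 0.526  -0.3544]
top disc 495 ((0.5167593955993652, -0.3521362543106079), 0.050740718841552734) ring fit [ 0.5396 -0.3595]
scene rim 134 ((0.5235501527786255, -0.35765400528907776), 0.051831476390361786) ring fit [ 0.5247 -0.3605]
scene disc 951 ((0.5228875875473022, -0.3598824441432953), 0.05211881548166275) ring fit [ 0.5443 -0.3576]
```

View pics/i.png

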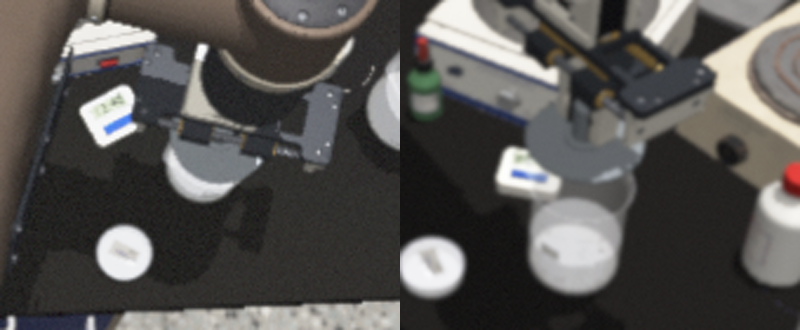

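The level cover hangs over the mouth, within about 2 mm of centred (right view: disc (583,150), mouth (585,185)). Lowering.

```bash
python3 -m inch '0.04 -0.02 -0.5 0 0 0;0 0 -0.6 0 0 0;0 0 -0.25 0 0 0;0 0 -0.1 0 0 0;0 0 -0.1 0 0 0;0 0 0 0 0 0;0 0 0 0 0 0'
```

```text
t: 31.58
eef_pos: [0.527, -0.3592, 0.14]
ee_rot: [3.015, 1.57, -0.403]
force: [-0.6, 0.7, -0.1]
width: 0.0236
```

```bash
python3 -m inch '0 0 -0.06 0 0 0;0 0 -0.06 0 0 0;0 0 0 0 0 0;0 0 0 0 0 0'
```

```text
t: 32.08
eef_pos: [0.5268, -0.3591, 0.136]
ee_rot: [0.674, 1.571, -2.744]
force: [-0.1, -0.5, -1.2]
width: 0.0239
```

```bash
python3 -m inch '0 0 -0.05 0 0 0;0 0 0 0 0 0;0 0 0 0 0 0'
```

```text
t: 32.45
eef_pos: [0.5271, -0.3593, 0.1352]
ee_rot: [2.808, 1.57, -0.61]
force: [-1.1, 1.6, 6.1]
width: 0.0235
```

Contact came at the expected seated height, 0.1354. Releasing, retreating and checking.

```bash
python3 -m inch '0 0 0 0 0 0;0 0 0 0 0 0;0 0 0 0 0 0;0 0 0 0 0 0' 0.6; python3 -m inch '0 0 0.4 0 0 0;0 0 1 0 0 0;0 0 1 0 0 0;0 0 1 0 0 0;0 1 1 0 0 0;0 1 0 0 0 0;0 1 0 0 0 0;0 1 0 0 0 0;0 1 0 0 0 0;0 1 0 0 0 0;0 0 0 0 0 0;0 0 0 0 0 0'
python3 - <<'E'
from h import *
from scipy.optimize import least_squares
np.set_printoptions(precision=4,suppress=True)
s=arm.get_state();print(s['eef_pos'],s['t'])
ims=[]
for n in("top","scene"):
    f=arm.grab_frame(n);C=cloud(f,np.ones((384,512),bool))
    P=C[(np.hypot(C[:,0]-.525,C[:,1]+.358)<.065)&(abs(C[:,2]-.123)<.008)]
    c=cv2.minEnclosingCircle(P[:,:2].astype(np.float32)); A=np.c_[P[:,:2]-P[:,:2].mean(0),np.ones(len(P))]
    print(n,"cover",c,"plane slopes,z",np.linalg.lstsq(A,P[:,2],rcond=None)[0])
    P=C[(np.hypot(C[:,0]-.525,C[:,1]+.358)<.03)&(C[:,2]>.135)&(C[:,2]<.175)]
    print("knob",least_squares(lambda p:np.hypot(P[:,0]-p[0],P[:,1]-p[1])-.012,[.525,-.358],loss="soft_l1",f_scale=.002).x,np.percentile(P[:,2],95))
    for nm,c in(("petri",(.42,-.272)),("timer",(.592,-.254)),("weigh",(.423,-.092)),("dropper",(.595,-.105))):
        P=C[(np.hypot(C[:,0]-c[0],C[:,1]-c[1])<.045)&(C[:,2]>.008)&(C[:,2]<.13)]; print(nm,P.min(0)[:2],P.max(0)[:2])
    ims.append(cv2.resize(f["frame"][110:290,120:390] if n=="top" else f["frame"][110:310,130:370],(400,300),interpolation=cv2.INTER_CUBIC))
cv2.imwrite("pics/j.png",np.hstack(ims)[...,::-1])
E
```

```text
t: 32.95
eef_pos: [0.5267, -0.3591, 0.1343]
ee_rot: [-0.143, 1.571, 2.722]
force: [-0.9, 0.3, 0.3]
width: 0.0516
t: 34.45
eef_pos: [0.5269, -0.1792, 0.2672]
ee_rot: [-3.125, 1.57, -0.26]
force: [0.2, 0.2, 0.1]
width: 0.0527
[ 0.5269 -0.1792  0.2672] 34.45
top cover ((0.525214433670044, -0.3555043339729309), 0.054440803825855255) plane slopes,z [-0.0009  0.0011  0.1225]
knob [ 0.5269 -0.358 ] 0.16576201347842426
petri [ 0.3949 -0.2901] [ 0.4568 -0.2319]
timer [ 0.5545 -0.2725] [ 0.6257 -0.2468]
weigh [ 0.405 -0.109] [ 0.459  -0.0485]
dropper [ 0.5805 -0.1077] [ 0.5978 -0.0796]
scene cover ((0.5246321558952332, -0.3596290349960327), 0.054350096732378006) plane slopes,z [0.0041 0.0004 0.1212]
knob [ 0.5265 -0.3612] 0.16175615188756087
petri [ 0.3934 -0.2962] [ 0.4581 -0.2316]
timer [ 0.5539 -0.2707] [ 0.6363 -0.2231]
weigh [ 0.406  -0.1137] [ 0.4432 -0.0505]
dropper [ 0.579  -0.1346] [ 0.6395 -0.0681]
```

View pics/j.png

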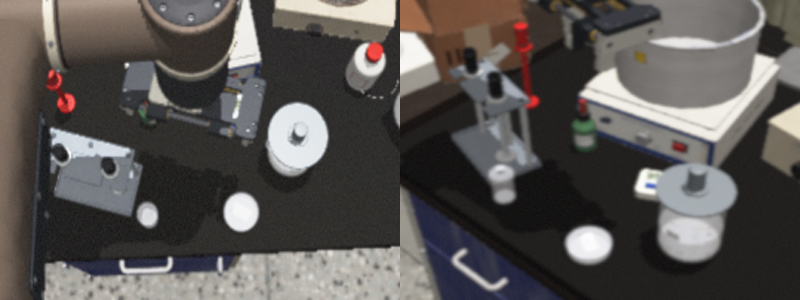

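The cover sits level on the beaker at (697,190), and the rod hangs in the rack at (497,85). The bystanders and the red rod are unmoved, and the arm touches nothing.

```bash
python3 -c "
from station import arm
print(arm.job_done())"
```

```text
the job is handed in; nothing more can be done
None
```

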